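# Ready the eggshell sorter

## Robot

A 6-joint arm with a two-finger parallel gripper is mounted at the origin on the work surface. World frame = base frame: x ahead of the robot, y to its left, z up, the work surface at z = 0. Lengths are in mm, angles in rad, forces in N, time in s.
With the tool pointing down it reaches from about 325 to 900 mm from the base axis. Payload 6.1 kg.
Tool frame: the origin (TCP) lies midway between the tips of the shut fingers; the grasp point (between the pads) lies 19 mm behind it (ctrl.tcp_to_grasp is the distance from the TCP to the grasp point, in mm); z points along the fingers, y is the line along which they close (so a half turn about z gives the same grasp; the last joint's range is limited). The gripper opens to 87 mm and grips with 3 to 60 N. Pads are 19 mm wide; open, the fingers measure 117 mm over their backs; the gripper's body (75 mm by 190 mm) begins 51 mm behind the grasp point.
Start: joints at [-1.261, 0.22, 1.526, -0, 1.395, -0.126], TCP at [263.827, -566.578, 201.738] pointing down, gripper open.
Joint ranges: [-2.98, 2.98], [-0.91, 2.08], [0.09, 2.57], [-1.24, 4.39], [0.2, 2.65], [-2.68, 2.68]. Speed limits (rad/s): [2.57, 2.57, 3.01, 3.14, 3.14, 3.14].

## Interface

Orientations are given as a rotation vector (axis times angle).
In Python, from cell import ctrl gives the robot as it stands.
- The arm moves only by the tool apply_moves, never from a script. Its argument "motion" is a list of rows, each an object with "translation": the shift along the tool's x, y, z scaled (see below), a list of three; "dr": the turn, a rotation vector about the tool's x, y, z scaled (see below), a list of three; "jaw": the closure, from -1 (fully open) to 1 (shut). A call has 1 to 12 rows; each row is the pose to reach, as a shift and turn from the pose commanded when the call began, along the tool's axes at that moment; what a row does not reach only later rows make up. The controller multiplies each number of a shift by 250 mm and each number of a turn by 60 degrees. A row lasts 1/10 s, in which the tool goes at most 50 mm and 8.59 degrees, less where a joint would pass 70% of its speed; a pose out of reach is approached as far as the arm can. A call with a number of a shift or a turn outside -1 to 1 is refused whole. A call with a gripper value outside its range is refused whole. The fingers move at their own pace and stop on an object; "squeeze" is the grip in N (left out, the last holds). Time passes only in rows, so rows that repeat a pose let the fingers close. It gives the time, the measured TCP pose, the force, the opening and the grip force at its end, in the units of the state.
- ctrl.observe(): the state, without advancing time (a new reading comes with each control period).
- ctrl.snapshot(name): name is "scene" or "top" or "wrist"; returns a dict with "frame" (384x512x3 uint8, red, green, blue), "fx", "fy", "cx", "cy" (pixels), "k1" (the pictures are not rectified: a ray, as slopes to the right and down, at radius r is drawn at 1 + k1 r^2 times it, then the intrinsics apply), "view" (4x4, takes a point from world to camera coordinates). Camera axes: x right, y down, z forward; pixel columns grow to the right and rows downward; lengths in mm; the calibration is good to about 2 mm. A picture is of the moment at which its call begins. There is no depth.
- ctrl.finish_job(): hands the job in; it is judged then, once.
The state is a dict: "time_s": time; "joint_positions": joint angles; "qd": joint speeds; "effort": joint torques, N m; "position": TCP position; "eef_rot": TCP orientation; "wrist_force": force on the tool from outside, world axes, zero at the start; "moment": the same for the moment, N m; "gripper_width": finger opening in mm; "grasp_force": force on a finger pad.
Only numpy, scipy, OpenCV 4.12 (cv2) and the standard library are available. Lean on these libraries where they do the work, as an engineer would, in place of code of your own. Each camera call takes 0.05 s, during which the arm holds its last target. There are 200 camera calls.

## Task

Get the bench shell sorter ready for a fine run: slide its red selector grip all the way to the end stop on the fine (small-dot) side, the side nearer the hook, and hang the empty catch pail by its handle on the two-prong hook in front of the chute, so that it hangs there freely and still. Leave the jar, the brush and the lacquer panel where they are.

Things in the scene. Friction and masses are not known exactly. Their poses are not given: they have to be found in the camera images.
- sorter: Green bench sorting machine, fixed, 200 mm deep (x), 415 mm wide (y). Origin: underside, 100 mm behind its front; local -x is the front, facing the robot. Left part (y -10 to +215 mm): console, front 100 mm high, then a face sloping back at 35 deg from horizontal with the selector track along y. Right part (y -200 to -10 mm): block 205 mm high, front face at x -100 mm, with hook and chute.
- hopper_edge (a point): Middle of the lower front edge of the steel hopper that overhangs the selector: 205 mm above the bench. The hopper is 205 mm wide (y), rises 60 mm above this edge and runs back from it. It blocks the way from straight above, so take the selector with the tool leaning about 35 deg from vertical, square to the sloped face, wrist towards the robot.
- selector (a joint): Position of the selector slide in m along its track: 0 at the coarse (large-dot) end, 0.10 at the end stop on the fine (small-dot) side, towards the sorter's local -y (towards the hook). It starts somewhere in the coarse half and stays where it is left; moving it takes about 3 N.
- selector_grip (a point): Middle of the upper part of the red selector fin, 36 mm off the sloped face. The fin is 16 mm thick along the track (y), 36 mm long up the slope, and stands 56 mm off the slope, square to it. Its z axis is the slope's normal (leaning 35 degrees from vertical towards local -x), y along the track.
- hook_seat (a point): Where the middle of the pail's bar rests, 187 mm above the bench, 80 mm in front of the block's face; axes as the sorter's. The two prongs, 8 mm steel rods, lie 50 mm to either side (y), run out towards local -x, dip to the seat (rod top at 184 mm) and turn up to tips 207 mm high, 23 mm in front of the seat. The bar passes over the tips from the front and is lowered behind them.
- pail: Loose catch pail, an open aluminium box 80 mm (x) by 150 mm (y) by 60 mm high, 0.25 kg, with a rigid upright handle. Origin: centre of its underside.
- pail_grip (a point): Centre of the pail's handle bar, 140 mm above the pail's underside, 80 mm above its rim. The bar is a dark steel wire 7 mm thick along the pail's y, between uprights 72 mm to either side; its middle 50 mm is a round wooden grip 20 mm thick. The bare wire on either side of the wood goes on the prongs.
- jar: Loose amber glass jar with a blue lid, 60 mm across, 90 mm high; a bystander. Origin: centre of its underside.
- brush: Loose wide flat brush, 195 mm long, 16 mm high, lying on the bench; a bystander. Origin: near its middle, on the bench.
- panel: Loose black lacquer panel with pale inlay, 120 x 170 x 10 mm, lying on the bench; a bystander. Origin: centre of its underside.
Not all that is in view belongs to the job. Several things look just like the pail: the one meant starts nearest to the robot's base.

How it is judged (in metres and radians):
At the end, for the whole second after the job is handed in: The selector is within 6 mm of its fine-side end stop. The pail hangs on both prongs, bar middle within 15 mm (front), 20 mm (back), 25 mm (sideways), 8 mm below to 12 mm above the hook seat, its weight on the sorter, upright within 0.3 rad, slower than 60 mm/s (value of joint selector above 0.094 m and x of pail_grip in the frame of hook_seat between -0.015 and 0.02 m and y of pail_grip in the frame of hook_seat between -0.025 and 0.025 m and z of pail_grip in the frame of hook_seat between -0.008 and 0.012 m and angle between pail's own z axis and vertical below 0.3 rad and contact force between pail and sorter above 0.5 N and linear speed of pail below 0.06 m/s); the robot touches nothing.
It fails at once if the jar is moved more than 30 mm (distance of jar from where it was at the start of the episode above 0.03 m).
It fails at once if the brush is moved more than 30 mm (distance of brush from where it was at the start of the episode above 0.03 m).
It fails at once if the lacquer panel is moved more than 30 mm (distance of panel from where it was at the start of the episode above 0.03 m).
It also fails if it takes over 72 s, if anything falls off the work surface, if the arm or the gripper's body presses on something with over 40 N, if the wrist force passes 120 N, or if a joint passes its speed limit or range.

## Working session

There is one attempt and no reset: what is moved stays moved. The work goes in short steps, Python scripts to look and compute and a tool call to move; the robot and the scene stay as the last step left them, time stands still between calls to the robot, and variables do not carry over. Pictures are saved under pics/ and viewed, at most 10 in all, crops included, and the job is handed in when it is done.

Besides the shell and the picture viewer there is one more tool, called after "Request:" as name(argument=value, ...), one argument or row to a line, values as JSON. apply_moves: Moves the arm, as the interface text tells. Its arguments: {"type":"object","properties":{"motion":{"type":"array"},"squeeze":{"type":"number"}},"required":["motion"]}

```bash
mkdir -p pics; cat > h.py <<'E'
import numpy as np, cv2
from scipy.spatial.transform import Rotation as R
from cell import ctrl
def snap(n):
    s=ctrl.snapshot(n); np.savez(f'pics/{n}.npz',**s); return s
def K(s): return np.array([[s['fx'],0,s['cx']],[0,s['fy'],s['cy']],[0,0,1.]])
def proj(s,P):
    V=np.array(s['view']); P=np.atleast_2d(P)
    return cv2.projectPoints(P.astype(float),cv2.Rodrigues(V[:3,:3])[0],V[:3,3],K(s),np.array([s['k1'],0,0,0,0.]))[0][:,0]
def ray(s,uv):
    V=np.array(s['view']); p=cv2.undistortPoints(np.array([[uv]],float),K(s),np.array([s['k1'],0,0,0,0.]))[0,0]
    d=V[:3,:3].T@np.array([*p,1]); return -V[:3,:3].T@V[:3,3], d/np.linalg.norm(d)
def atz(s,uv,z):
    o,d=ray(s,uv); return o+d*(z-o[2])/d[2]
E
python3 - <<'E'
from h import *
a=snap('scene');b=snap('top')
for n,s in(('scene',a),('top',b)):
    cv2.imwrite(f'pics/{n}0.png',cv2.resize(s['frame'][:,:,::-1],(800,600),interpolation=cv2.INTER_CUBIC))
    print(n,ray(s,(256,192)),s['fx'],s['k1'])
print(ctrl.observe(),ctrl.tcp_to_grasp)
E
```

```text
scene (array([1139.06481468,  -83.21519699, 1292.36089288]), array([-0.4634963 ,  0.0413127 , -0.88513527])) 499.88135212864523 -0.011134378087817027
top (array([ 481.64982576,  -22.41823643, 1059.36111279]), array([ 0.06779487,  0.01751555, -0.99754552])) 363.5966830412352 -0.0775022573306176
{'time_s': 0.1, 'joint_positions': array([-1.26111920e+00,  2.21166387e-01,  1.52748623e+00,  1.23874335e-05,
        1.39473000e+00, -1.26092489e-01]), 'qd': array([-0.0011941 , -0.00299827, -0.00389641, -0.00054723,  0.0004475 ,
       -0.00056171]), 'effort': array([ 1.08764569e-03, -4.95944166e+01, -3.88519120e+01,  7.01965042e-02,
        5.15601423e-02, -4.42027931e-05]), 'position': array([ 263.63759797, -566.01086132,  200.74039909]), 'eef_rot': array([-3.06557491e+00, -6.78713265e-01,  2.38517762e-04]), 'wrist_force': array([-0.28704963, -0.01374746,  0.36924271]), 'moment': array([ 0.015034  , -0.01299237,  0.0130275 ]), 'grasp_force': 0.0, 'gripper_width': 87.16935412452644} 18.700000000000003
```

View pics/scene0.png

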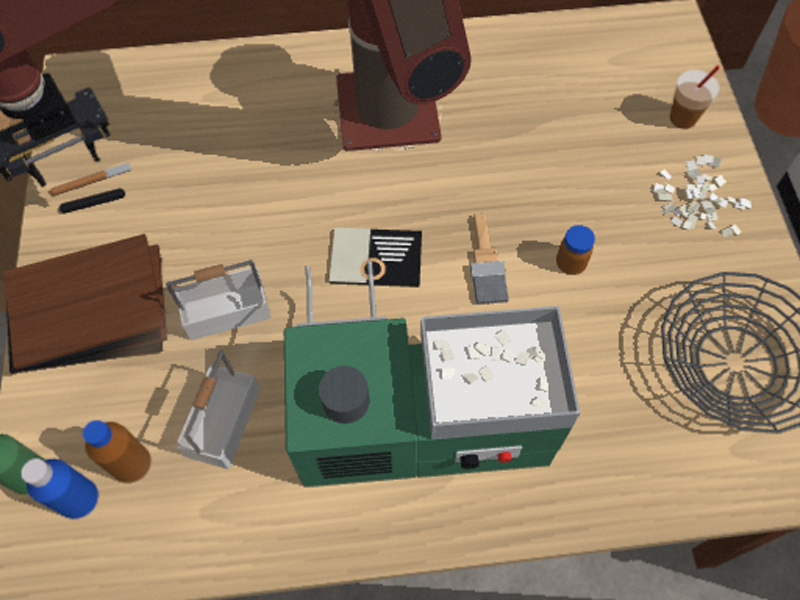

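View pics/top0.png

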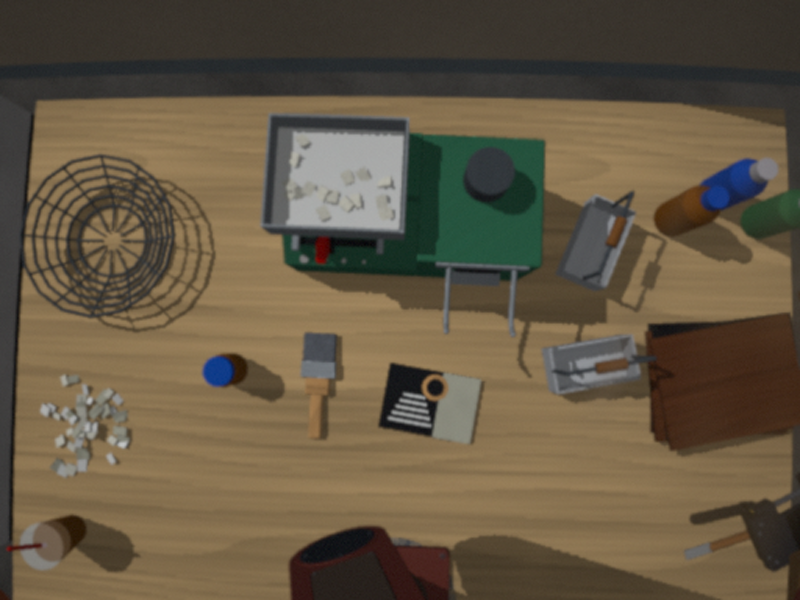

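Scene picture: two lookalike pails, one at scene (218,298) / top (592,362), the other at scene (217,410) / top (596,243) (800-px coordinates). The first is nearer to the robot's base (base at top ≈(400,600)), so it fits. The sorter is at top (410,200), with the red grip at (323,248) and the prongs at (447,300) and (513,300). I'll confirm with an enlarged crop.

```bash
python3 - <<'E'
from h import *
a=np.load('pics/scene.npz');b=np.load('pics/top.npz')
f=b['frame'][:,:,::-1]; g=a['frame'][:,:,::-1]
c1=cv2.resize(f[195:270,330:430],(800,600),interpolation=cv2.INTER_CUBIC)   # x8
c2=cv2.resize(f[130:225,165:355],(760,380),interpolation=cv2.INTER_CUBIC)  # x4
c3=cv2.resize(g[155:235,95:195],None,fx=5,fy=5,interpolation=cv2.INTER_CUBIC)
cv2.imwrite('pics/c1.png',c1); cv2.imwrite('pics/c2.png',c2)
s=1.5625
for n,uv,z in(('A grip',(611,365),140),('B grip',(616,231),140),('prongL',(447,330),207),('prongR',(513,332),207),('hopL',(265,231),205),('hopR',(406,236),205),('blkR',(541,265),205),('blkL',(418,260),205),('blkbackR',(545,140),205),('red',(323,248),160),('jar',(220,370),90)):
    print(n,atz(b,np.array(uv)/s-.18,z).round())
print('scene A', atz(a,np.array((210,272))/s,140).round(),atz(a,np.array((203,392))/s,140).round())
E
```

```text
A grip [ 447. -349.  140.]
B grip [ 665. -357.  140.]
prongL [497. -78. 207.]
prongR [ 496. -177.  207.]
hopL [642. 203. 205.]
hopR [638. -14. 205.]
blkR [ 598. -219.  205.]
blkL [601. -33. 205.]
blkbackR [ 792. -225.  205.]
red [624. 119. 160.]
jar [420. 303.  90.]
scene A [ 445. -344.  140.] [ 662. -355.  140.]
```

View pics/c1.png

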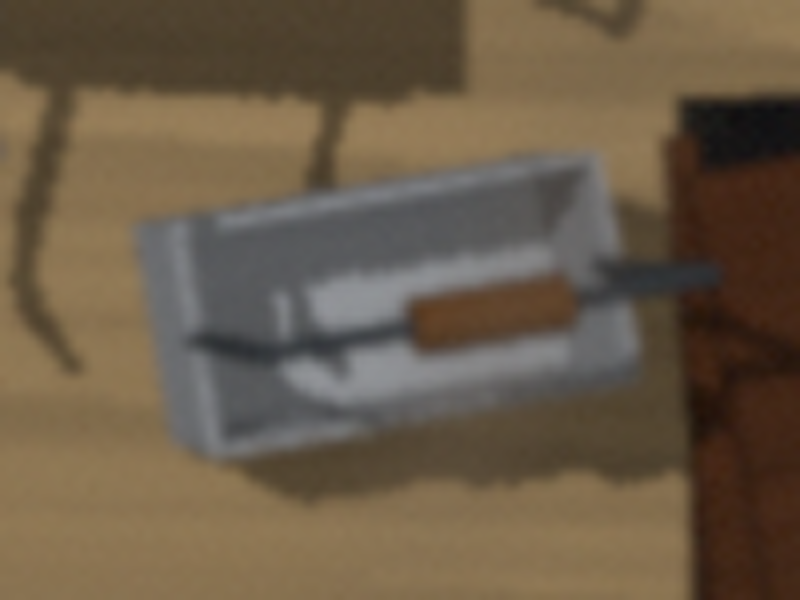

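View pics/c2.png

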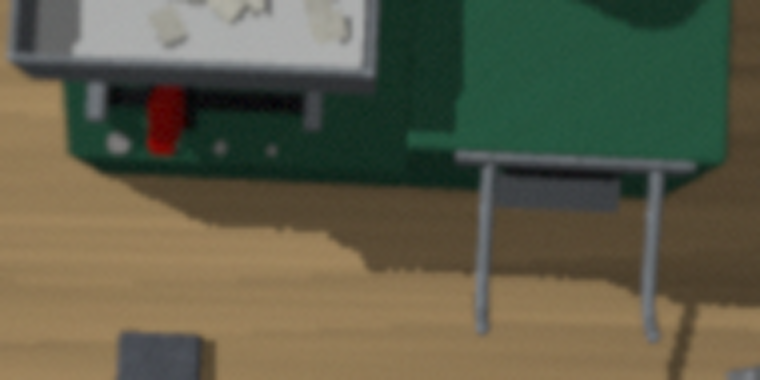

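The crop confirms pail A: the wooden grip spans c1 (412,325)–(575,300). The sorter crop shows the red fin at c2 (165,85–152), the large dot at (118,142), the small dot at (272,151), and the prong tips at (483,330) and (653,337). Next I fit the poses.

```bash
python3 - <<'E'
from h import *
from scipy.optimize import least_squares
a=np.load('pics/scene.npz');b=np.load('pics/top.npz')
s=1.5625
T=lambda u,v:(u/4+165-.4,v/4+130-.4)
obs=[(b,T(483,330),'tL'),(b,T(653,336),'tR'),(b,T(725,160),(-100,-200,205)),(b,(348.5,88.2),(100,-200,205)),(b,T(70,153),(-100,215,100)),
 (a,(287/s,325/s),(-100,-200,205)),(a,(405/s,319/s),(-100,-10,205)),(a,(287/s,450/s),(100,-200,205)),(a,(417/s,440/s),(100,-10,205))]
def W(p,l):
    x,y,t=p[:3]; return np.array([x+np.cos(t)*l[0]-np.sin(t)*l[1],y+np.sin(t)*l[0]+np.cos(t)*l[1],l[2]])
def res(p):
    o=[]
    for c,uv,l in obs:
        l={'tL':(-201,p[3]+50,207),'tR':(-201,p[3]-50,207)}.get(l,l) if isinstance(l,str) else l
        o.append(proj(c,W(p,l))[0]-uv)
    return np.array(o).ravel()
r=least_squares(res,[700,-20,0,-105],loss='soft_l1'); p=r.x
print('sorter',p.round(3)); print(res(p).reshape(-1,2).round(1))
hs=W(p,(-180,p[3],187));print('hook',hs)
# fin
hsv=cv2.cvtColor(b['frame'],cv2.COLOR_RGB2HSV); m=((hsv[...,0]<6)|(hsv[...,0]>174))&(hsv[...,1]>180)&(hsv[...,2]>60)
m[:140]=0;m[180:]=0;m[:,:190]=0;m[:,260:]=0
yy,xx=np.nonzero(m);print('red',xx.min(),xx.max(),yy.min(),yy.max(),[ (r_,xx[yy==r_].min(),xx[yy==r_].max()) for r_ in np.unique(yy)])
c,sn=np.cos(np.radians(35)),np.sin(np.radians(35))
def fin(S,y,ds,dy,n): return W(p,(-100+(S+ds)*c-n*sn,y+dy,100+(S+ds)*sn+n*c))
def fr(q): return np.array([proj(b,fin(q[0],q[1],-18,dy,56))[0]-uv for dy,uv in((8,(xx[yy>=yy.max()-2].min()-.3,yy.max()+.4)),(-8,(xx[yy>=yy.max()-2].max()+.3,yy.max()+.4)))]).ravel()
f=least_squares(fr,[60,140]);print('fin S,y',f.x,f.fun); print('grip world',fin(*f.x,0,0,36))
for uv in((265,232),(408,237)): 
    h=atz(b,np.array(uv)/s-.2,205)-[p[0],p[1],0]; print('hop local',R.from_euler('z',-p[2]).apply(h))
# track ends of y (brackets)
# pail
u1=np.array([(412/8+330-.45),(325/8+195-.45)]);u2=np.array([(575/8+330-.45),(300/8+195-.45)])
g1,g2=atz(b,u1,140),atz(b,u2,140);d=g1-g2;print('pail',(g1+g2)/2,np.linalg.norm(d),'yaw',np.arctan2(-d[0],d[1]))
np.save('pics/p.npy',np.r_[p,f.x])
E
```

```text
sorter [ 6.9970e+02 -2.0138e+01 -3.1000e-02 -1.1300e+02]
[[-0.1 -1.2]
 [ 0.2 -0.5]
 [-0.5  1.6]
 [-0.5  0.5]
 [-1.5  0.4]
 [-2.5  0.5]
 [ 0.4 -1.6]
 [-1.5  0.7]
 [-0.   0.2]]
hook [ 516.28397329 -127.50361685  187.        ]
red 202 209 152 168 [(np.int64(152), np.int64(204), np.int64(209)), (np.int64(153), np.int64(203), np.int64(209)), (np.int64(154), np.int64(203), np.int64(209)), (np.int64(155), np.int64(202), np.int64(209)), (np.int64(156), np.int64(202), np.int64(209)), (np.int64(157), np.int64(202), np.int64(209)), (np.int64(158), np.int64(202), np.int64(209)), (np.int64(159), np.int64(202), np.int64(209)), (np.int64(160), np.int64(203), np.int64(209)), (np.int64(161), np.int64(203), np.int64(209)), (np.int64(162), np.int64(202), np.int64(209)), (np.int64(163), np.int64(202), np.int64(209)), (np.int64(164), np.int64(202), np.int64(208)), (np.int64(165), np.int64(202), np.int64(208)), (np.int64(166), np.int64(202), np.int64(208)), (np.int64(167), np.int64(203), np.int64(207)), (np.int64(168), np.int64(204), np.int64(205))]
fin S,y [ 50.61956032 138.54504698] [ 0.11606488 -0.15674492 -0.11578991  0.1554851 ]
grip world [624.84980483 120.79486645 158.52366061]
hop local [-66.0735493  221.04490355 205.        ]
hop local [-63.49509177   1.2651457  205.        ]
pail [ 446.48750057 -349.77716398  140.        ] 52.70314150599218 yaw 0.16836750543457407
```

```bash
cat >> h.py <<'E'
P=np.array([699.7,-20.1,-0.031,-113,50.6,138.5])
c35,s35=np.cos(np.radians(35)),np.sin(np.radians(35))
Rs=R.from_euler('z',P[2])
def loc(l): return Rs.apply(l)+[P[0],P[1],0]
def slope(S,y,n): return loc([-100+S*c35-n*s35,y,100+S*s35+n*c35])
RT=Rs*R.from_matrix(np.array([[c35,0,s35],[0,-1,0],[s35,0,-c35]]))  # columns x,y,z
def down(yaw): return R.from_euler('z',yaw)*R.from_matrix(np.diag([1.,-1,-1]))
def go(*targets):
    o=ctrl.observe(); p0=np.array(o['position']); r0=R.from_rotvec(o['eef_rot'])
    print('now',p0.round(1),'t',round(o['time_s'],2),'w',round(o['gripper_width'],1),'F',np.round(o['wrist_force'],1))
    for p,r in targets:
        t=r0.inv().apply(np.array(p)-p0)/250; d=(r0.inv()*r).as_rotvec()/np.radians(60)
        print('T',t.round(3),'D',d.round(3),'dist',round(np.linalg.norm(np.array(p)-p0)))
E
python3 - <<'E'
from h import *
pre=slope(46,138.5+56,120); print(pre,(RT.as_matrix()).round(2))
go(([400,-400,360],down(0)),([420,-350,370],RT))
E
```

```text
[574.64336765 178.37149262 224.68276139] [[ 0.82 -0.03  0.57]
 [-0.03 -1.   -0.02]
 [ 0.57  0.   -0.82]]
now [ 263.6 -566.   200.7] t 0.1 w 87.2 F [-0.3 -0.   0.4]
T [ 0.775 -0.373 -0.636] D [-0.002  0.     0.416] dist 267
T [ 0.932 -0.52  -0.676] D [-0.138  0.573  0.431] dist 316
```

Request:
apply_moves(
  motion=[
    {"translation": [0.1,-0.05,-0.2],"dr": [0,0,0.1],"jaw": -1},
    {"translation": [0.3,-0.15,-0.4],"dr": [0,0.05,0.2],"jaw": 0},
    {"translation": [0.5,-0.25,-0.6],"dr": [-0.03,0.15,0.25],"jaw": 0},
    {"translation": [0.65,-0.35,-0.68],"dr": [-0.06,0.25,0.3],"jaw": 0},
    {"translation": [0.8,-0.45,-0.68],"dr": [-0.1,0.4,0.37],"jaw": 0},
    {"translation": [0.93,-0.52,-0.68],"dr": [-0.14,0.57,0.43],"jaw": 0},
    {"translation": [0.93,-0.52,-0.68],"dr": [-0.14,0.57,0.43],"jaw": 0},
    {"translation": [0.93,-0.52,-0.68],"dr": [-0.14,0.57,0.43],"jaw": 0},
    {"translation": [0.93,-0.52,-0.68],"dr": [-0.14,0.57,0.43],"jaw": 0},
  ],
)

```text
time_s: 1.0
position: [419.4, -350.3, 371.7]
eef_rot: [2.983, -0.042, 0.936]
wrist_force: [-0.2, -0.3, -0.1]
gripper_width: 44.1
grasp_force: 0.0
```

```bash
python3 - <<'E'
from h import *
go(([480,-115,370],RT),([574.6,178,300],RT))
E
```

```text
now [ 419.4 -350.3  371.7] t 1.0 w 44.1 F [-0.2 -0.3 -0.1]
T [ 0.175 -0.948  0.123] D [0.004 0.002 0.004] dist 243
T [ 0.301 -2.133  0.543] D [0.004 0.002 0.004] dist 555
```

Request:
apply_moves(
  motion=[
    {"translation": [0.03,-0.15,0],"dr": [0,0,0],"jaw": 0},
    {"translation": [0.06,-0.34,0.02],"dr": [0,0,0],"jaw": 0},
    {"translation": [0.1,-0.53,0.05],"dr": [0,0,0],"jaw": 0},
    {"translation": [0.13,-0.72,0.08],"dr": [0,0,0],"jaw": 0},
    {"translation": [0.16,-0.87,0.1],"dr": [0,0,0],"jaw": 0},
    {"translation": [0.18,-1,0.12],"dr": [0,0,0],"jaw": 0},
    {"translation": [0.18,-1,0.12],"dr": [0,0,0],"jaw": 0},
  ],
)

```text
time_s: 1.7
position: [482.4, -98.8, 372.3]
eef_rot: [2.985, -0.033, 0.939]
wrist_force: [-0.4, 0.2, -0.4]
gripper_width: 44.0
grasp_force: 0.0
```

```bash
python3 - <<'E'
from h import *
go((slope(46,160,200),RT),(slope(46,194,150),RT))
E
```

```text
now [482.4 -98.8 372.3] t 1.7 w 44.0 F [-0.4  0.2 -0.4]
T [-0.055 -0.982  0.356] D [0.    0.002 0.008] dist 261
T [-0.054 -1.118  0.556] D [0.    0.002 0.008] dist 312
```

Request:
apply_moves(
  motion=[
    {"translation": [-0.01,-0.15,0.04],"dr": [0,0,0],"jaw": 0},
    {"translation": [-0.02,-0.34,0.1],"dr": [0,0,0],"jaw": 0},
    {"translation": [-0.03,-0.52,0.17],"dr": [0,0,0],"jaw": 0},
    {"translation": [-0.04,-0.7,0.25],"dr": [0,0,0],"jaw": 0},
    {"translation": [-0.05,-0.88,0.32],"dr": [0,0,0],"jaw": 0},
    {"translation": [-0.055,-0.98,0.36],"dr": [0,0,0.01],"jaw": 0},
    {"translation": [-0.055,-0.98,0.36],"dr": [0,0,0.01],"jaw": 0},
  ],
)

```text
time_s: 2.4
position: [529.0, 142.8, 285.7]
eef_rot: [2.988, -0.053, 0.93]
wrist_force: [-1.2, -0.0, 0.7]
gripper_width: 43.5
grasp_force: 0.0
```

```bash
python3 - <<'E'
from h import *
go((slope(46,194,120),RT),(slope(46,194,24),RT))
s=snap('wrist'); f=s['frame'][:,:,::-1].copy()
for q in [(50.6+ds,138.5+dy,n) for ds in(-18,18) for dy in (-8,8) for n in (0,56)]:
    u=proj(s,slope(*q))[0]; cv2.circle(f,tuple(int(v) for v in u),2,(255,255,0),-1)
cv2.imwrite('pics/w1.png',f)
E
```

```text
now [529.  142.8 285.7] t 2.4 w 43.5 F [-1.2 -0.   0.7]
T [ 0.007 -0.147  0.302] D [ 0.003  0.007 -0.003] dist 84
T [ 0.01  -0.148  0.686] D [ 0.003  0.007 -0.003] dist 175
```

View pics/w1.png

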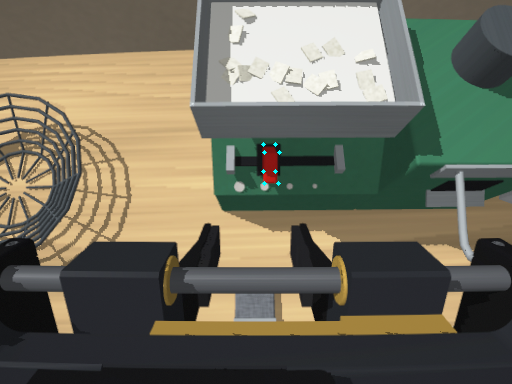

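The wrist view shows the red fin at (258–281, 143–185), matching the projected corners. The track end brackets are at (230,158) and (340,158), and the small dots are on the right. The model is good, so I descend beside the fin.

Request:
apply_moves(
  motion=[
    {"translation": [0.0,-0.08,0.1],"dr": [0,0.01,0],"jaw": 0},
    {"translation": [0.0,-0.15,0.25],"dr": [0,0.01,0],"jaw": 0},
    {"translation": [0.0,-0.15,0.36],"dr": [0,0.01,0],"jaw": 0},
    {"translation": [0.0,-0.15,0.46],"dr": [0,0.01,0],"jaw": 0},
    {"translation": [0.0,-0.15,0.56],"dr": [0,0.01,0],"jaw": 0},
    {"translation": [0.0,-0.15,0.63],"dr": [0,0.01,0],"jaw": 0},
    {"translation": [0.0,-0.15,0.68],"dr": [0,0.01,0],"jaw": 0},
    {"translation": [0.0,-0.15,0.68],"dr": [0,0.01,0],"jaw": 0},
  ],
)

```text
time_s: 3.25
position: [628.4, 171.4, 147.6]
eef_rot: [2.98, -0.063, 0.949]
wrist_force: [-0.8, 0.1, -1.1]
gripper_width: 43.6
grasp_force: 0.0
```

```bash
python3 - <<'E'
from h import *
go((slope(46,183-60,26),RT),(slope(46,183-87,26),RT))
E
```

```text
now [628.4 171.4 147.6] t 3.25 w 43.6 F [-0.8  0.1 -1.1]
T [0.002 0.265 0.002] D [ 0.007 -0.005 -0.009] dist 66
T [0.003 0.373 0.002] D [ 0.007 -0.005 -0.009] dist 93
```

Request:
apply_moves(
  motion=[
    {"translation": [0,0.02,0],"dr": [0,0,0],"jaw": 0},
    {"translation": [0,0.05,0],"dr": [0,0,0],"jaw": 0},
    {"translation": [0,0.08,0],"dr": [0,0,0],"jaw": 0},
    {"translation": [0,0.11,0],"dr": [0,0,0],"jaw": 0},
    {"translation": [0,0.14,0],"dr": [0,0,0],"jaw": 0},
    {"translation": [0,0.17,0],"dr": [0,0,0],"jaw": 0},
    {"translation": [0,0.2,0],"dr": [0,0,0],"jaw": 0},
    {"translation": [0,0.23,0],"dr": [0,0,0],"jaw": 0},
    {"translation": [0,0.26,0],"dr": [0,0,0],"jaw": 0},
    {"translation": [0,0.26,0],"dr": [0,0,0],"jaw": 0},
  ],
)

```text
time_s: 4.25
position: [625.1, 108.7, 149.5]
eef_rot: [2.981, -0.061, 0.954]
wrist_force: [0.9, -0.2, -0.1]
gripper_width: 43.7
grasp_force: 0.0
```

```bash
python3 - <<'E'
from h import *
go((slope(46,183-87,26),RT))
s=snap('wrist'); f=s['frame'][100:220,190:400,::-1].copy()
cv2.imwrite('pics/w2.png',cv2.resize(s['frame'][:,:,::-1],(512,384)))
s=snap('top');g=s['frame'][130:190,165:285,::-1];cv2.imwrite('pics/t2.png',cv2.resize(g,None,fx=5,fy=5,interpolation=cv2.INTER_CUBIC))
E
```

```text
now [625.1 108.7 149.5] t 4.25 w 43.7 F [ 0.9 -0.2 -0.1]
T [0.001 0.121 0.01 ] D [ 0.004 -0.008 -0.008] dist 30
```

View pics/w2.png

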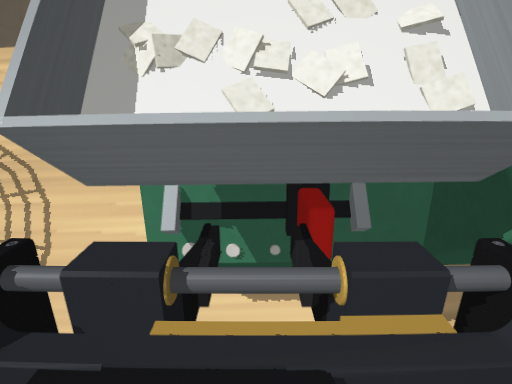

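The right finger is pushing the fin (now at (315,215)), and the fine-side bracket is at (360,205), roughly 15–20 mm left to go. I continue slowly.

Request:
apply_moves(
  motion=[
    {"translation": [0,0.02,0],"dr": [0,0,0],"jaw": 0},
    {"translation": [0,0.03,0],"dr": [0,0,0],"jaw": 0},
    {"translation": [0,0.04,0],"dr": [0,0,0],"jaw": 0},
    {"translation": [0,0.05,0],"dr": [0,0,0],"jaw": 0},
    {"translation": [0,0.05,0],"dr": [0,0,0],"jaw": 0},
  ],
)

```text
time_s: 4.85
position: [624.3, 97.0, 148.9]
eef_rot: [2.981, -0.059, 0.953]
wrist_force: [-0.8, 2.1, -1.5]
gripper_width: 43.6
grasp_force: 0.8
```

Request:
apply_moves(
  motion=[
    {"translation": [0,0.01,0],"dr": [0,0,0],"jaw": 0},
    {"translation": [0,0.02,0],"dr": [0,0,0],"jaw": 0},
    {"translation": [0,0.025,0],"dr": [0,0,0],"jaw": 0},
    {"translation": [0,0.025,0],"dr": [0,0,0],"jaw": 0},
  ],
)

```text
time_s: 5.25
position: [624.4, 90.7, 149.2]
eef_rot: [2.981, -0.059, 0.954]
wrist_force: [-1.2, 0.8, -1.1]
gripper_width: 43.7
grasp_force: 0.7
```

Request:
apply_moves(
  motion=[
    {"translation": [0,0.01,0],"dr": [0,0,0],"jaw": 0},
    {"translation": [0,0.02,0],"dr": [0,0,0],"jaw": 0},
    {"translation": [0,0.025,0],"dr": [0,0,0],"jaw": 0},
    {"translation": [0,0.025,0],"dr": [0,0,0],"jaw": 0},
  ],
)

```text
time_s: 5.65
position: [624.3, 88.6, 149.6]
eef_rot: [2.986, -0.058, 0.958]
wrist_force: [1.5, 21.5, -3.8]
gripper_width: 43.5
grasp_force: 11.0
```

Request:
apply_moves(
  motion=[
    {"translation": [0,0.01,0],"dr": [0,0,0],"jaw": 0},
    {"translation": [0,0.02,0],"dr": [0,0,0],"jaw": 0},
    {"translation": [0,0.02,0],"dr": [0,0,0],"jaw": 0},
  ],
)

```text
time_s: 5.95
position: [624.2, 88.0, 149.8]
eef_rot: [-2.989, 0.057, -0.961]
wrist_force: [5.0, 43.5, -5.9]
gripper_width: 43.0
grasp_force: 21.7
```

The end stop is reached (force rises to 43 N and the motion stalls). I back off and retract.

Request:
apply_moves(
  motion=[
    {"translation": [0,-0.04,0],"dr": [0,0,0],"jaw": 0},
    {"translation": [0,-0.08,0],"dr": [0,0,0],"jaw": 0},
    {"translation": [0,-0.08,-0.1],"dr": [0,0,0],"jaw": 0},
    {"translation": [0,-0.08,-0.28],"dr": [0,0,0],"jaw": 0},
    {"translation": [0,-0.08,-0.46],"dr": [0,0,0],"jaw": -1},
    {"translation": [0,-0.08,-0.64],"dr": [0,0,0],"jaw": -1},
    {"translation": [0,-0.08,-0.82],"dr": [0,0,0],"jaw": -1},
    {"translation": [0,-0.08,-1],"dr": [0,0,0],"jaw": -1},
    {"translation": [0,-0.08,-1],"dr": [0,0,0],"jaw": -1},
  ],
)

```text
time_s: 6.85
position: [480.7, 105.4, 362.9]
eef_rot: [2.975, -0.059, 0.978]
wrist_force: [0.7, -0.2, 0.9]
gripper_width: 75.7
grasp_force: 0.0
```

```bash
python3 - <<'E'
from h import *
s=snap('wrist');cv2.imwrite('pics/w3.png',s['frame'][:,:,::-1])
go(([440,-80,370],RT),([446,-250,370],RT))
E
```

```text
now [480.7 105.2 359.1] t 6.9 w 79.5 F [ 0.5  0.  -0.6]
T [-0.081  0.747 -0.116] D [ 0.003 -0.018 -0.007] dist 190
T [-0.04   1.425 -0.087] D [ 0.003 -0.018 -0.007] dist 357
```

View pics/w3.png

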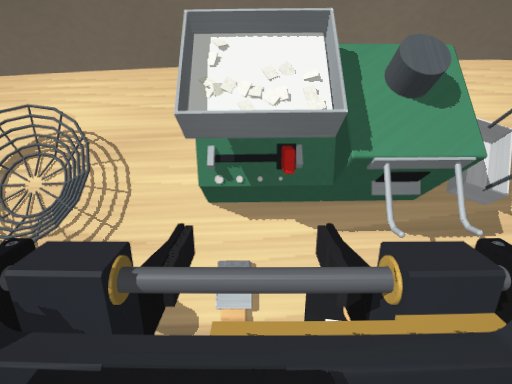

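The selector (289,160) sits against the fine-side bracket (298,156), with the prongs at (400,234) and (478,232). Next is the pail.

```bash
python3 - <<'E'
from h import *
go(([430,-125,365],down(.6)),([430,-125,365],down(.9)))
print(ctrl.observe()['joint_positions'].round(2))
E
```

```text
now [480.7 105.2 359.1] t 6.9 w 79.5 F [ 0.5  0.  -0.6]
T [-0.12   0.928 -0.119] D [ 0.19  -0.581 -0.59 ] dist 236
T [-0.12   0.928 -0.119] D [ 0.28  -0.557 -0.866] dist 236
[ 0.13 -0.72  2.14 -0.11  1.1   1.75]
```

Request:
apply_moves(
  motion=[
    {"translation": [-0.01,0.06,-0.01],"dr": [0.02,-0.05,-0.08],"jaw": -1},
    {"translation": [-0.02,0.16,-0.02],"dr": [0.05,-0.11,-0.16],"jaw": -1},
    {"translation": [-0.03,0.27,-0.03],"dr": [0.08,-0.17,-0.25],"jaw": -1},
    {"translation": [-0.05,0.38,-0.05],"dr": [0.11,-0.23,-0.34],"jaw": -1},
    {"translation": [-0.06,0.5,-0.06],"dr": [0.14,-0.29,-0.43],"jaw": -1},
    {"translation": [-0.08,0.62,-0.08],"dr": [0.17,-0.34,-0.52],"jaw": -1},
    {"translation": [-0.1,0.74,-0.1],"dr": [0.2,-0.4,-0.61],"jaw": -1},
    {"translation": [-0.11,0.84,-0.11],"dr": [0.23,-0.46,-0.7],"jaw": -1},
    {"translation": [-0.12,0.93,-0.12],"dr": [0.26,-0.52,-0.79],"jaw": -1},
    {"translation": [-0.12,0.93,-0.12],"dr": [0.28,-0.56,-0.87],"jaw": -1},
    {"translation": [-0.12,0.93,-0.12],"dr": [0.28,-0.56,-0.87],"jaw": -1},
  ],
)

```text
time_s: 8.0
position: [429.3, -126.1, 357.7]
eef_rot: [-2.822, -1.369, 0.024]
wrist_force: [0.2, 0.2, 0.4]
gripper_width: 87.3
grasp_force: 0.0
```

```bash
python3 - <<'E'
from h import *
go(([430,-345,320],down(1.739)))
E
```

```text
now [ 429.3 -126.1  357.7] t 8.0 w 87.3 F [0.2 0.2 0.4]
T [-0.684  0.546  0.153] D [-0.015  0.006 -0.798] dist 222
```

Request:
apply_moves(
  motion=[
    {"translation": [-0.06,0.05,0.0],"dr": [0,0,-0.08],"jaw": -1},
    {"translation": [-0.14,0.11,0.02],"dr": [0,0,-0.16],"jaw": -1},
    {"translation": [-0.23,0.18,0.04],"dr": [0,0,-0.26],"jaw": -1},
    {"translation": [-0.32,0.25,0.06],"dr": [0,0,-0.36],"jaw": -1},
    {"translation": [-0.41,0.32,0.08],"dr": [0,0,-0.46],"jaw": -1},
    {"translation": [-0.5,0.4,0.1],"dr": [0,0,-0.56],"jaw": -1},
    {"translation": [-0.58,0.47,0.12],"dr": [-0.01,0,-0.66],"jaw": -1},
    {"translation": [-0.65,0.52,0.14],"dr": [-0.015,0.005,-0.75],"jaw": -1},
    {"translation": [-0.685,0.545,0.15],"dr": [-0.015,0.005,-0.8],"jaw": -1},
    {"translation": [-0.685,0.545,0.15],"dr": [-0.015,0.005,-0.8],"jaw": -1},
    {"translation": [-0.685,0.545,0.15],"dr": [-0.015,0.005,-0.8],"jaw": -1},
  ],
)

```text
time_s: 9.1
position: [429.1, -344.0, 322.3]
eef_rot: [2.026, 2.396, 0.002]
wrist_force: [1.0, 0.9, -0.1]
gripper_width: 87.0
grasp_force: 0.0
```

```bash
python3 - <<'E'
from h import *
s=snap('wrist'); f=s['frame'][:,:,::-1].copy()
d=np.array([-np.sin(.168),np.cos(.168),0])
for k in(-72,-25,0,25,72):
    u=proj(s,np.array([446.5,-349.8,140])+k*d)[0]; print(k,u.round(1)); cv2.circle(f,tuple(int(v) for v in u),2,(255,255,0),-1)
cv2.imwrite('pics/w4.png',cv2.resize(f,(768,576)))
go(([446.5,-349.8,200],down(1.739)),([446.5,-349.8,121],down(1.739)))
E
```

```text
-72 [266.3 224. ]
-25 [266.6 191.2]
0 [266.8 172.7]
25 [267.  153.5]
72 [267.4 115.2]
now [ 429.3 -343.8  322.7] t 9.15 w 87.1 F [-0.4 -0.3 -0.5]
T [-0.034  0.062  0.491] D [ 0.003  0.002 -0.   ] dist 124
T [-0.033  0.061  0.807] D [ 0.003  0.002 -0.   ] dist 203
```

View pics/w4.png

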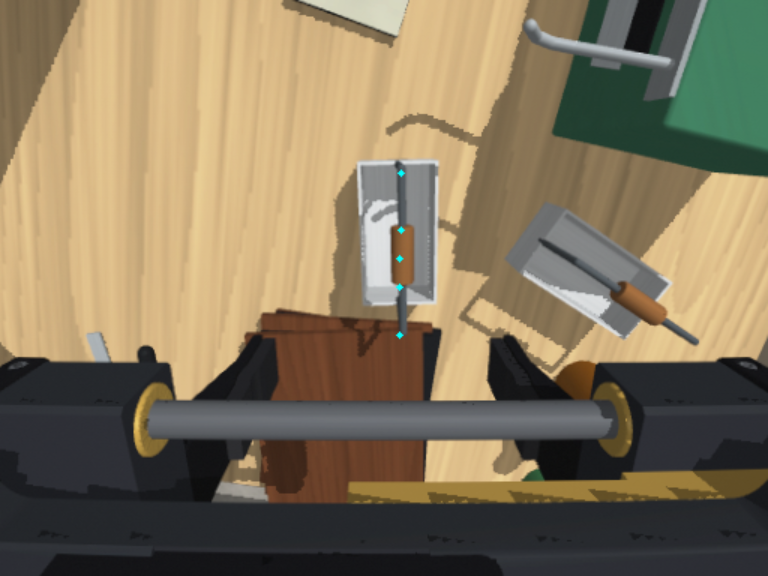

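The pail's grip is at (402,254), about 4 mm further +y than predicted, and the bar lies along the image's vertical. Both boards and the other pail are clear of the gripper. I descend.

Request:
apply_moves(
  motion=[
    {"translation": [-0.01,0.03,0.1],"dr": [0,0,0],"jaw": -1},
    {"translation": [-0.02,0.06,0.27],"dr": [0,0,0],"jaw": -1},
    {"translation": [-0.025,0.065,0.42],"dr": [0,0,0],"jaw": -1},
    {"translation": [-0.025,0.065,0.55],"dr": [0,0,0],"jaw": -1},
    {"translation": [-0.025,0.065,0.67],"dr": [0,0,0],"jaw": -1},
    {"translation": [-0.025,0.065,0.76],"dr": [0,0,0],"jaw": -1},
    {"translation": [-0.025,0.065,0.805],"dr": [0,0,0],"jaw": -1},
    {"translation": [-0.025,0.065,0.805],"dr": [0,0,0],"jaw": -1},
  ],
  squeeze=25,
)

```text
time_s: 9.95
position: [446.5, -346.8, 120.3]
eef_rot: [2.024, 2.401, 0.002]
wrist_force: [0.0, 0.7, 0.1]
gripper_width: 86.6
grasp_force: 0.0
```

Request:
apply_moves(
  motion=[
    {"translation": [0,0,0],"dr": [0,0,0],"jaw": 0},
    {"translation": [0,0,0],"dr": [0,0,0],"jaw": 0.4},
    {"translation": [0,0,0],"dr": [0,0,0],"jaw": 1},
    {"translation": [0,0,0],"dr": [0,0,0],"jaw": 1},
    {"translation": [0,0,0],"dr": [0,0,0],"jaw": 1},
    {"translation": [0,0,0],"dr": [0,0,0],"jaw": 1},
    {"translation": [0,0,0],"dr": [0,0,0],"jaw": 1},
    {"translation": [0,0,0],"dr": [0,0,0],"jaw": 1},
  ],
  squeeze=25,
)

```text
time_s: 10.75
position: [447.0, -348.2, 121.5]
eef_rot: [2.023, 2.399, 0.001]
wrist_force: [-0.1, 0.2, 0.2]
gripper_width: 31.2
grasp_force: 0.0
```

Request:
apply_moves(
  motion=[
    {"translation": [0,0,0],"dr": [0,0,0],"jaw": 1},
    {"translation": [0,0,0],"dr": [0,0,0],"jaw": 1},
    {"translation": [0,0,0],"dr": [0,0,0],"jaw": 1},
    {"translation": [0,0,0],"dr": [0,0,0],"jaw": 1},
    {"translation": [0,0,0],"dr": [0,0,0],"jaw": 1},
    {"translation": [0,0,0],"dr": [0,0,0],"jaw": 1},
  ],
)

```text
time_s: 11.35
position: [447.0, -348.2, 121.5]
eef_rot: [2.022, 2.399, 0.001]
wrist_force: [-0.2, -0.3, -1.4]
gripper_width: 17.9
grasp_force: 24.3
```

Request:
apply_moves(
  motion=[
    {"translation": [0,0,-0.04],"dr": [0,0,0],"jaw": 1},
    {"translation": [0,0,-0.1],"dr": [0,0,0],"jaw": 1},
    {"translation": [0,0,-0.2],"dr": [0,0,0],"jaw": 1},
    {"translation": [0,0,-0.32],"dr": [0,0,0],"jaw": 1},
    {"translation": [0,0,-0.45],"dr": [0,0,0],"jaw": 1},
    {"translation": [0,0,-0.56],"dr": [0,0,0],"jaw": 1},
    {"translation": [0,0,-0.6],"dr": [0,0,0],"jaw": 1},
    {"translation": [0,0,-0.6],"dr": [0,0,0],"jaw": 1},
  ],
)

```text
time_s: 12.15
position: [447.3, -348.7, 274.3]
eef_rot: [2.019, 2.396, 0.0]
wrist_force: [0.8, 0.3, -2.1]
gripper_width: 17.8
grasp_force: 24.1
```

```bash
python3 - <<'E'
from h import *
a=np.load('pics/scene.npz');b=np.load('pics/top.npz') # top = recent picture (arm over the console)
b=snap('top'); 
o=np.zeros((410,800,3),np.uint8)
o[:,:400]=cv2.resize(b['frame'][140:222,272:352,::-1],(400,410),interpolation=cv2.INTER_CUBIC)
o[:325,400:]=cv2.resize(a['frame'][160:225,180:260,::-1],(400,325),interpolation=cv2.INTER_CUBIC)
cv2.imwrite('pics/hk.png',o)
for k in(50,-50):
  for l in((-203,-113+k,207),(-180,-113+k,184),(-100,-113+k,190)):
    w=loc(l); print(l,(5*(proj(b,w)[0]-[272,140])+2).round(),(5*(proj(a,w)[0]-[180,160])+[402,2]).round())
E
```

```text
(-203, -63, 207) [ 68. 361.] [678.  38.]
(-180, -63, 184) [ 67. 313.] [683. 100.]
(-100, -63, 190) [ 76. 147.] [692. 236.]
(-203, -163, 207) [282. 372.] [479.  53.]
(-180, -163, 184) [275. 325.] [486. 115.]
(-100, -163, 190) [284. 158.] [488. 252.]
```

View pics/hk.png

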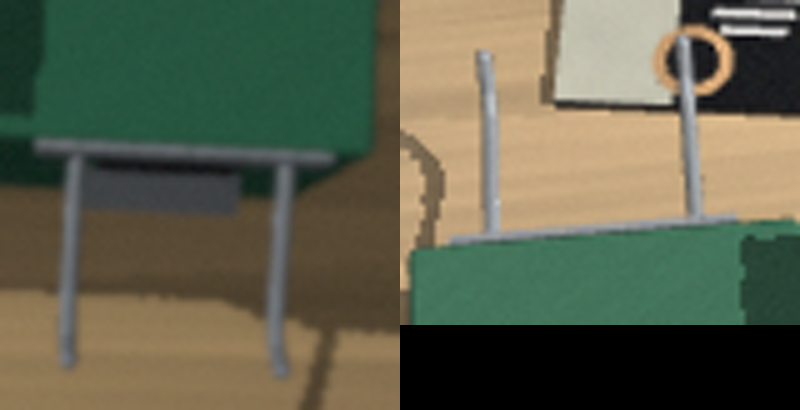

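Observed tips are top (68,362)/(281,371) and scene (684,41)/(484,56), within about 1 px of the model. So the hook seat is at ≈ (516,−127,187). I carry the pail round to the front of the hook.

```bash
python3 - <<'E'
from h import *
H=down(np.pi/2-.031)
go(([405,-330,255],down(1.739)),([405,-128,235],H),([425,-128,209.5],H))
E
```

```text
now [ 446.6 -348.   272. ] t 12.2 w 17.6 F [-0.1  0.1 -3.9]
T [ 0.099 -0.152  0.067] D [0.003 0.003 0.002] dist 48
T [ 0.896 -0.016  0.145] D [0.004 0.003 0.192] dist 227
T [0.883 0.063 0.247] D [0.004 0.003 0.192] dist 230
```

Request:
apply_moves(
  motion=[
    {"translation": [0.04,-0.06,0.02],"dr": [0,0,0],"jaw": 1},
    {"translation": [0.1,-0.15,0.05],"dr": [0,0,0],"jaw": 1},
    {"translation": [0.2,-0.14,0.06],"dr": [0,0,0.03],"jaw": 1},
    {"translation": [0.32,-0.12,0.08],"dr": [0,0,0.06],"jaw": 1},
    {"translation": [0.45,-0.09,0.1],"dr": [0,0,0.1],"jaw": 1},
    {"translation": [0.58,-0.06,0.11],"dr": [0,0,0.13],"jaw": 1},
    {"translation": [0.7,-0.04,0.12],"dr": [0,0,0.16],"jaw": 1},
    {"translation": [0.8,-0.03,0.13],"dr": [0,0,0.18],"jaw": 1},
    {"translation": [0.87,-0.02,0.14],"dr": [0,0,0.19],"jaw": 1},
    {"translation": [0.895,-0.015,0.145],"dr": [0,0,0.19],"jaw": 1},
    {"translation": [0.895,-0.015,0.145],"dr": [0,0,0.19],"jaw": 1},
  ],
)

```text
time_s: 13.3
position: [404.4, -127.3, 233.2]
eef_rot: [2.251, 2.19, 0.0]
wrist_force: [-0.5, 0.2, -2.0]
gripper_width: 17.5
grasp_force: 24.0
```

```bash
python3 - <<'E'
from h import *
H=down(np.pi/2-.031)
go(([430,-128,209.5],H),([516,-128,209.5],H))
E
```

```text
now [ 404.4 -127.3  233.2] t 13.3 w 17.5 F [-0.5  0.2 -2. ]
T [-0.     0.102  0.095] D [0.001 0.001 0.004] dist 35
T [0.009 0.446 0.095] D [0.001 0.001 0.004] dist 114
```

Request:
apply_moves(
  motion=[
    {"translation": [0,0.04,0.04],"dr": [0,0,0],"jaw": 1},
    {"translation": [0,0.1,0.09],"dr": [0,0,0],"jaw": 1},
    {"translation": [0,0.16,0.095],"dr": [0,0,0],"jaw": 1},
    {"translation": [0,0.22,0.095],"dr": [0,0,0],"jaw": 1},
    {"translation": [0,0.28,0.095],"dr": [0,0,0],"jaw": 1},
    {"translation": [0,0.34,0.095],"dr": [0,0,0],"jaw": 1},
    {"translation": [0,0.4,0.095],"dr": [0,0,0],"jaw": 1},
    {"translation": [0.01,0.435,0.095],"dr": [0,0,0],"jaw": 1},
    {"translation": [0.01,0.446,0.095],"dr": [0,0,0],"jaw": 1},
    {"translation": [0.01,0.446,0.095],"dr": [0,0,0],"jaw": 1},
    {"translation": [0.01,0.446,0.095],"dr": [0,0,0],"jaw": 1},
  ],
)

```text
time_s: 14.4
position: [516.2, -129.1, 211.2]
eef_rot: [2.251, 2.187, 0.001]
wrist_force: [0.5, 0.1, -2.9]
gripper_width: 17.2
grasp_force: 24.0
```

```bash
python3 - <<'E'
from h import *
H=down(np.pi/2-.031)
go(([516,-128,175],H),([516,-128,168.5],H))
a=snap('scene');b=snap('top'); w=snap('wrist')
o=np.zeros((600,800,3),np.uint8)
o[:300,:400]=cv2.resize(b['frame'][140:215,265:365,::-1],(400,300),interpolation=cv2.INTER_CUBIC)
o[:300,400:]=cv2.resize(a['frame'][150:225,165:265,::-1],(400,300),interpolation=cv2.INTER_CUBIC)
o[300:,:400]=cv2.resize(w['frame'][:,:,::-1],(400,300))
cv2.imwrite('pics/ins.png',o)
E
```

```text
now [ 516.2 -129.1  211.2] t 14.4 w 17.2 F [ 0.5  0.1 -2.9]
T [ 0.004 -0.001  0.145] D [0.003 0.002 0.002] dist 36
T [ 0.005 -0.001  0.171] D [0.003 0.002 0.002] dist 43
```

Request:
apply_moves(
  motion=[
    {"translation": [0,0,0.03],"dr": [0,0,0],"jaw": 1},
    {"translation": [0,0,0.07],"dr": [0,0,0],"jaw": 1},
    {"translation": [0,0,0.11],"dr": [0,0,0],"jaw": 1},
    {"translation": [0,0,0.14],"dr": [0,0,0],"jaw": 1},
    {"translation": [0,0,0.145],"dr": [0,0,0],"jaw": 1},
    {"translation": [0,0,0.145],"dr": [0,0,0],"jaw": 1},
  ],
)

```text
time_s: 15.15
position: [516.5, -128.8, 174.5]
eef_rot: [2.251, 2.187, 0.001]
wrist_force: [-0.1, 0.7, -3.2]
gripper_width: 17.6
grasp_force: 24.0
```

Request:
apply_moves(
  motion=[
    {"translation": [0,0,0.01],"dr": [0,0,0],"jaw": 1},
    {"translation": [0,0,0.02],"dr": [0,0,0],"jaw": 1},
    {"translation": [0,0,0.026],"dr": [0,0,0],"jaw": 1},
    {"translation": [0,0,0.026],"dr": [0,0,0],"jaw": 1},
  ],
)

```text
time_s: 15.55
position: [517.7, -129.2, 169.6]
eef_rot: [2.249, 2.185, 0.003]
wrist_force: [1.0, 0.1, 2.4]
gripper_width: 17.5
grasp_force: 24.5
```

The pail's weight has shifted to the hook. I check before releasing.

```bash
python3 - <<'E'
from h import *
a=snap('scene');b=snap('top'); w=snap('wrist')
o=np.zeros((600,800,3),np.uint8)
o[:300,:400]=cv2.resize(b['frame'][140:215,265:365,::-1],(400,300),interpolation=cv2.INTER_CUBIC)
o[:300,400:]=cv2.resize(a['frame'][135:210,165:265,::-1],(400,300),interpolation=cv2.INTER_CUBIC)
o[300:,:400]=cv2.resize(w['frame'][:,:,::-1],(400,300))
o[300:,400:]=cv2.resize(w['frame'][100:250,150:350,::-1],(400,300))
cv2.imwrite('pics/ins2.png',o)
print(ctrl.observe()['wrist_force'])
E
```

```text
[ 0.16668232 -0.56503214  3.66305833]
```

View pics/ins2.png

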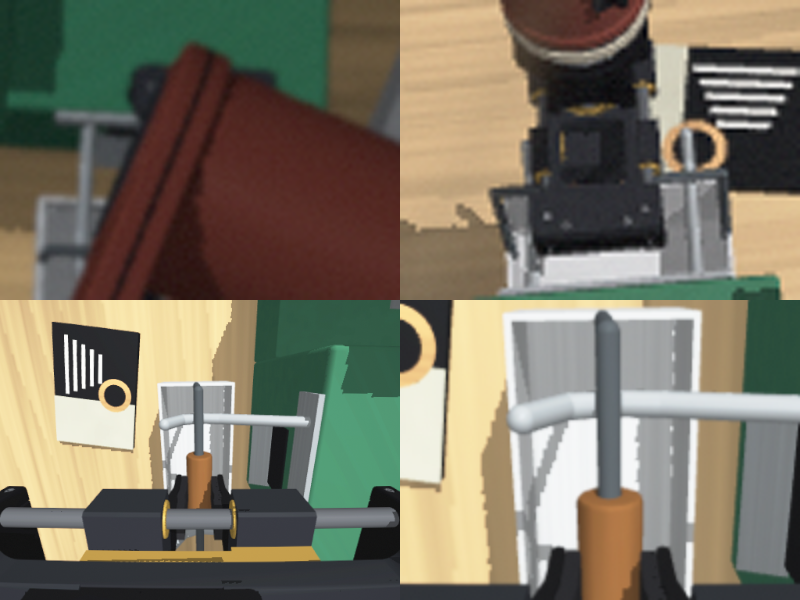

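The bar lies across the prong behind its upturned tip (crossing at (607,403), tip at (520,418)), midway between the wood and the upright. I release gently and retreat upwards.

Request:
apply_moves(
  motion=[
    {"translation": [0,0,0],"dr": [0,0,0],"jaw": 0.5},
    {"translation": [0,0,0],"dr": [0,0,0],"jaw": 0.3},
    {"translation": [0,0,0],"dr": [0,0,0],"jaw": 0.1},
    {"translation": [0,0,0],"dr": [0,0,0],"jaw": 0},
    {"translation": [0,0,0],"dr": [0,0,0],"jaw": 0},
    {"translation": [0,0,0],"dr": [0,0,0],"jaw": 0},
    {"translation": [0,0,0],"dr": [0,0,0],"jaw": 0},
  ],
)

```text
time_s: 16.4
position: [516.8, -128.9, 168.6]
eef_rot: [2.251, 2.186, 0.002]
wrist_force: [0.1, -0.2, -0.1]
gripper_width: 42.9
grasp_force: 0.0
```

Request:
apply_moves(
  motion=[
    {"translation": [0,0,-0.03],"dr": [0,0,0],"jaw": 0},
    {"translation": [0,0,-0.08],"dr": [0,0,0],"jaw": 0},
    {"translation": [0,0,-0.15],"dr": [0,0,0],"jaw": 0},
    {"translation": [0,0,-0.25],"dr": [0,0,0],"jaw": 0},
    {"translation": [0,0,-0.4],"dr": [0,0,0],"jaw": 0},
    {"translation": [0,0,-0.55],"dr": [0,0,0],"jaw": 0},
    {"translation": [0,-0.1,-0.7],"dr": [0,0,0],"jaw": 0},
    {"translation": [0,-0.25,-0.75],"dr": [0,0,0],"jaw": 0},
    {"translation": [0,-0.4,-0.75],"dr": [0,0,0],"jaw": 0},
    {"translation": [0,-0.5,-0.75],"dr": [0,0,0],"jaw": 0},
    {"translation": [0,-0.5,-0.75],"dr": [0,0,0],"jaw": 0},
    {"translation": [0,-0.5,-0.75],"dr": [0,0,0],"jaw": 0},
  ],
)

```text
time_s: 17.6
position: [391.5, -125.1, 357.1]
eef_rot: [2.249, 2.184, 0.003]
wrist_force: [-0.0, -0.7, 0.2]
gripper_width: 43.3
grasp_force: 0.0
```

```bash
python3 - <<'E'
from h import *
import time
n0=ctrl.observe(); print(n0['position'].round(0),n0['gripper_width'],n0['time_s'])
f=[]
for i in range(3):
    s=snap('scene'); f.append(s['frame'].astype(int))
print('motion',[int((abs(f[i+1]-f[i])[130:230,160:270].max(-1)>40).sum()) for i in range(2)])
# find wooden grip in the scene
h=cv2.cvtColor(s['frame'],cv2.COLOR_RGB2HSV); m=((h[...,0]<14)&(h[...,1]>130)&(h[...,2]>70)&(h[...,2]<200)).astype(np.uint8)
n,l,st,c=cv2.connectedComponentsWithStats(m)
for k in range(1,n):
    if st[k,4]>25 and 130<c[k][0]<300 and 120<c[k][1]<240: print(c[k].round(1),st[k],atz(s,c[k],187+7).round(1))
print('seat px',proj(s,loc([-180,-113,187])).round(1))
E
```

```text
[ 392. -125.  357.] 43.347455475301466 17.6
motion [0, 0]
[216.6 180. ] [207 176  20   9 119] [ 518.6 -126.6  194. ]
seat px [[216.4 180.6]]
```

The pail hangs still, with its grip within about 3 mm of the seat. The selector is at its stop, and the arm is clear.

```bash
python3 -c "
from cell import ctrl
print(ctrl.finish_job())"
```

```text
the job is handed in; nothing more can be done
None
```

The job is handed in at about 18 s of the 72 s allowed: the selector was pushed until it stalled at the fine-side stop, and the pail hangs still on both prongs, about 3 mm from the seat in the camera image. The arm is clear, I saw no contact with the jar, brush or panel, and the hand-in returned no verdict.

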